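# Reset the plate gap of a disc capacitor by touch and clicks

## Robot

A 6-joint arm with a two-finger parallel gripper is mounted at the origin on the work surface. World frame = base frame: x ahead of the robot, y to its left, z up, the work surface at z = 0. Lengths are in m, angles in rad, forces in N, time in s.
With the tool pointing down it reaches from about 0.275 to 0.725 m from the base axis. Payload 15.9 kg.
Tool frame: the origin (TCP) lies between the finger pads; the fingertips stand 17 mm ahead of it and the grasp point (between the pads) lies 2 mm behind it; z points along the fingers, y is the line along which they close (so a half turn about z gives the same grasp; the last joint's range is limited). The gripper opens to 85 mm and grips with 20 to 120 N. Pads are 22 mm wide; open, the fingers measure 114 mm over their backs; the gripper's body (76 mm by 85 mm) begins 54 mm behind the grasp point. The pads swing forward as they close: fully open they stand 13 mm farther back than shut.
Start: joints at [1.346, 0.213, -0.034, 1.323, 0, 1.571], TCP at [0.111, 0.487, 0.248] pointing down, gripper open.
Joint ranges: [-2.98, 2.98], [-0.74, 1.72], [-1.14, 1.35], [-2.1, 2.04], [-1.57, 1.44], [-3.14, 3.14]. Speed limits (rad/s): [1.89, 1.89, 2.39, 2.57, 3.14, 3.14].

## Interface

Orientations are given as [roll, pitch, yaw] about the fixed x, y, z axes, in that order (R = Rz(yaw) Ry(pitch) Rx(roll)).
In Python, from rig import robot gives the robot as it stands.
- The arm moves only by the tool servo_tool, never from a script. Its argument "increments" is a list that holds one entry, the list of rows, each a list of 6 numbers: the shift along the tool's x, y, z in units of 30 mm (1.0 is 30 mm), then the turn, a rotation vector about the tool's x, y, z in units of 5 degrees (1.0 is 5 degrees). In form: [[[x, y, z, ax, ay, az], ...]]. A call has 1 to 20 rows; each row shifts and turns the commanded pose from where the row before left it, along the tool's axes as they then stand; what a row does not reach is not made up. A row lasts 1/10 s, in which the tool goes at most 50 mm and 8.59 degrees, less where a joint would pass 70% of its speed; a pose out of reach is approached as far as the arm can. A call with a number of a shift or a turn outside -1 to 1 is refused whole. A call with a gripper value outside its range is refused whole. "fingers" is the opening, from -1 (shut) to 1 (fully open), set as the call begins (left out, the last holds). The fingers move at their own pace and stop on an object; "grip_force" is the grip in N (left out, the last holds). Time passes only in rows, so rows that do not move let the fingers close. It gives the time, the measured TCP pose, the force, the opening and the grip force at its end, in the units of the state.
- robot.get_obs(): the state, without advancing time (a new reading comes with each control period).
- robot.camera(name): name is "side" or "top"; returns the picture (480x640x3 uint8, red, green, blue); there is no depth.
- robot.calibration(name): a dict with "fx", "fy", "cx", "cy" (pixels), "distortion" ([k1, k2, p1, p2, k3] as OpenCV has them; the pictures are not rectified), "rvec" (rotation vector, rad) and "tvec" (3), from world to camera coordinates, as OpenCV has them. Camera axes: x right, y down, z forward; pixel columns grow to the right and rows downward; lengths in m; the calibration is good to about 2 mm. A picture is of the moment at which its call begins. calibration takes no time and is no camera call.
- robot.sign_off(): hands the job in; it is judged then, once.
Trained networks look in the newest picture that a camera, given by its name, has taken for a name from the list of things; names that differ only in an ending like _2 or _b are one class to them, and where a whole thing is asked for, a point or a joint stands for the part that bears it (a point fixed in the world has none). Each returns a list of dicts, best first, with "confidence" (0 to 1); they miss things now and then, are a little off and sometimes report something else, mostly with a low value. They report only what shows in the picture. A call takes as long as a camera call. They do not tell look-alikes from the thing itself.
- robot.trace(camera, name): "region" (480x640 bool, what is visible of it) and "rect" ([centre column, centre row, width, height] in pixels, round what is visible of it).
- robot.mark_of(camera, name): "location" ([column, row] in pixels: a listed point, or the origin of a listed thing).
The state is a dict: "t": time; "joint_pos": joint angles; "joint_velocities": joint speeds; "effort": joint torques, N m; "ee_pos": TCP position; "orientation": TCP orientation; "wrist_force": force on the tool from outside, world axes, zero at the start; "moment": the same for the moment, N m; "finger_gap": finger opening in m; "grasp_force": force on a finger pad.
Only numpy, scipy, OpenCV 4.12 (cv2) and the standard library are available. Lean on these libraries where they do the work, as an engineer would, in place of code of your own. Each camera call takes 0.05 s, during which the arm holds its last target. There are 200 camera calls.

## Task

Turn the red knob of the disc capacitor clockwise until you feel the two metal discs touch lightly, without forcing them together, then back the knob off four clicks and let go. Leave the green valve, the brass post block and the ivory resistor board where they are.

Things in the scene. Friction and masses are not known exactly. Their poses are not given: they have to be found in the camera images.
- knob_grip (a point): Middle of the height to grip, on the vertical axis of the red knob, 130 mm above the desk. The knob is a round cylinder, 40 mm diameter, its side from 108 to 142 mm above the desk, a white pointer line on its flat top. Below it: a black click housing (58 mm diameter, top at 106 mm) on a fixed bridge (60 by 114 mm, top at 92 mm). The capacitor frame is screwed down.
- knob (a joint): Turn of the knob, rad: 0 at the start, growing clockwise seen from above, which lowers the upper disc 6 mm per rad. 24 clicks a turn (0.262 rad each, a sprung ball in notches). Free turning takes up to 0.04 N m. The discs touch somewhere between 1.1 and 2.4 rad; then each newton between them adds 0.006 N m, rising about 0.1 N m in 0.05 rad. Over 40 N (0.24 N m) bends them.
- screw (a point): Point on the brass screw inside the bridge that carries the upper disc (aluminium, 50 mm diameter, 4 mm thick, hanging under the bridge on the knob's axis). It goes down 6 mm per rad of the knob and does not turn. z up. It is not at the disc's face.
- stem (a point): Point on the brass stem, inside the base, that carries the fixed lower disc (aluminium, 50 mm diameter, 4 mm thick, right below the upper one, at a height that differs each time). z up. It is not at the disc's face: when the discs touch must be felt.
- upper_disc: The upper disc with its screw; it stays upright and moves only up and down.
- lower_disc: The lower disc with its stem, fixed.
- valve: Squat green radio valve standing loose, 39 mm diameter, 60 mm tall; origin at the centre of its underside, z up. Leave it alone.
- post_block: Loose brass block 36 by 60 by 22 mm with two binding posts (44 mm tall in all); origin at the centre of its underside. Leave it alone.
- resistor_board: Loose ivory ceramic board 50 by 80 by 10 mm with four resistors; origin at the centre of its underside. Leave it alone.
There are look-alikes about, which are no part of the job. Of the things that look like the part that bears knob_grip, take the one that is farthest to the robot's right at the start.

How it is judged:
On the way:
1. the discs are brought into touch (more than 3 N between them) (contact force between upper_disc and lower_disc above 3 N), for 0.1 s.
At the end, for the whole second after the job is handed in: The knob is let go and still, four clicks back from the touch: the gap between the discs is between 4.4 and 7.4 mm (2.8 to 4.7 clicks, since the touch may fall between two clicks) (z of screw in the frame of stem between 0.0604 and 0.0634 m and contact force between the fingers and anything else below 0.1 N and velocity of joint knob between -0.1 and 0.1 rad/s).
It fails at once if the discs are pressed together with more than 40 N (contact force between upper_disc and lower_disc above 40 N).
It fails at once if the valve is moved or tipped (distance of valve from where it was at the start of the episode above 0.01 m or angle between valve's own z axis and vertical above 0.3 rad).
It fails at once if the post block is moved (distance of post_block from where it was at the start of the episode above 0.01 m).
It fails at once if the resistor board is moved (distance of resistor_board from where it was at the start of the episode above 0.01 m).
It also fails if it takes over 72 s, if anything falls off the work surface, if the arm or the gripper's body presses on something with over 40 N, if the wrist force passes 120 N, or if a joint passes its speed limit or range.

## Working session

There is one attempt and no reset: what is moved stays moved. The work goes in short steps, Python scripts to look and compute and a tool call to move; the robot and the scene stay as the last step left them, time stands still between calls to the robot, and variables do not carry over. Pictures are saved under pics/ and viewed, at most 10 in all, crops included, and the job is handed in when it is done.

Besides the shell and the picture viewer there is one more tool, called by a JSON object that holds its "op" and its "data". servo_tool: Moves the arm, as the interface text tells. Shifts and turns lie within -1 to 1; 1 stands for 30 mm of shift or 5 degrees of turn. Its arguments: {"type":"object","properties":{"increments":{"type":"array","items":{"type":"array","items":{"type":"array","items":{"type":"number"}}}},"fingers":{"type":"number"},"grip_force":{"type":"number"}},"required":["increments"]}

```bash
mkdir -p pics; cat > h.py <<'E'
import numpy as np, cv2
from rig import robot
def cal(n):
    c=robot.calibration(n); K=np.array([[c["fx"],0,c["cx"]],[0,c["fy"],c["cy"]],[0,0,1.]])
    return K,np.array(c["distortion"],float),np.array(c["rvec"],float),np.array(c["tvec"],float)
def ray(n,px):
    K,d,r,t=cal(n); R=cv2.Rodrigues(r)[0]
    u=cv2.undistortPoints(np.array([[px]],float),K,d)[0,0]
    return -R.T@t, R.T@np.array([u[0],u[1],1])
def atz(n,px,z):
    o,v=ray(n,px); return o+v*(z-o[2])/v[2]
def proj(n,p):
    K,d,r,t=cal(n); return cv2.projectPoints(np.array([p],float),r,t,K,d)[0][0,0]
def save(n,f):
    im=robot.camera(n); cv2.imwrite("pics/"+f,im[:,:,::-1]); return im
E
python3 - <<'E'
from h import *
for c in("top","side"):
    save(c,c+"0.png")
    for m in robot.mark_of(c,"knob_grip"): print(c,m,atz(c,m["location"],.13))
    for m in robot.trace(c,"knob_grip"): print(c,m["rect"],m["confidence"])
    for n in("valve","post_block","resistor_board"):
        for m in robot.mark_of(c,n): print(c,n,m,atz(c,m["location"],0))
print(robot.get_obs())
E
```

```text
top {'location': [164.3, 171.3], 'confidence': 0.83} [0.66363467 0.3459902  0.13      ]
top {'location': [282.3, 201.0], 'confidence': 0.57} [0.60645927 0.14017074 0.13      ]
top [150.8, 320.8, 30.1, 23.1] 0.78
top [165.4, 173.8, 27.9, 30.7] 0.77
top [285.5, 204.3, 28.7, 25.6] 0.67
top valve {'location': [229.8, 254.1], 'confidence': 0.61} [0.51736293 0.25697085 0.        ]
top post_block {'location': [360.6, 175.9], 'confidence': 0.94} [ 0.66937022 -0.00935333  0.        ]
top resistor_board {'location': [258.3, 143.0], 'confidence': 0.56} [0.74164155 0.1965156  0.        ]
side {'location': [238.0, 168.3], 'confidence': 0.72} [0.40395825 0.38502398 0.13      ]
side {'location': [341.6, 227.2], 'confidence': 0.67} [0.6046836  0.12999852 0.13      ]
side {'location': [358.4, 169.3], 'confidence': 0.58} [0.66971076 0.34811565 0.13      ]
side [341.1, 228.6, 25.5, 27.7] 0.88
side [356.1, 173.2, 16.1, 20.6] 0.77
side [238.7, 173.9, 22.2, 21.7] 0.72
side valve {'location': [289.7, 246.0], 'confidence': 0.65} [0.5068998  0.25668387 0.        ]
side post_block {'location': [382.9, 328.9],
[... 253 characters left out ...]
4 0.        ]
{'t': 0.6, 'joint_pos': array([ 1.34598875e+00,  2.12884063e-01, -3.44053301e-02,  1.32350536e+00,
       -6.23881619e-06,  1.57083538e+00]), 'joint_velocities': array([ 0.00036392, -0.00167287, -0.00051952, -0.00038702, -0.00123731,
        0.00158834]), 'effort': array([ 2.51242243e-03, -6.85698223e+01,  4.87201130e+01,  1.73596778e-03,
        1.86225820e-04,  3.34426272e-05]), 'ee_pos': array([0.11145687, 0.48739913, 0.24831169]), 'orientation': array([3.14159107e+00, 6.23875453e-06, 2.91674602e+00]), 'wrist_force': array([-0.22043536,  0.20025883, -0.46904718]), 'moment': array([-0.00100817, -0.00075449, -0.01410743]), 'grasp_force': 0.0, 'finger_gap': 0.08534279941276501}
```

View pics/top0.png

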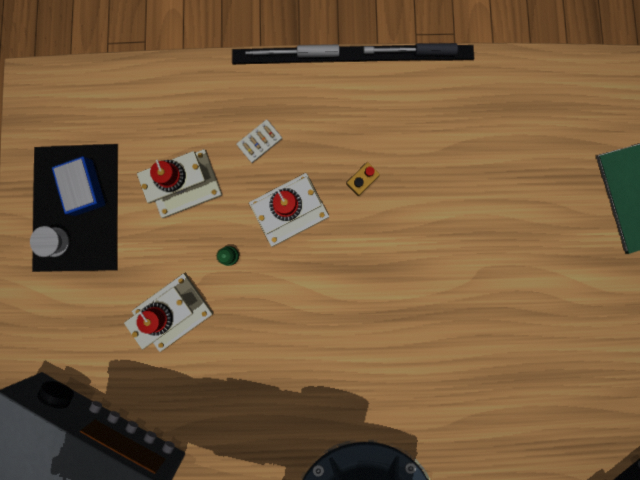

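View pics/side0.png

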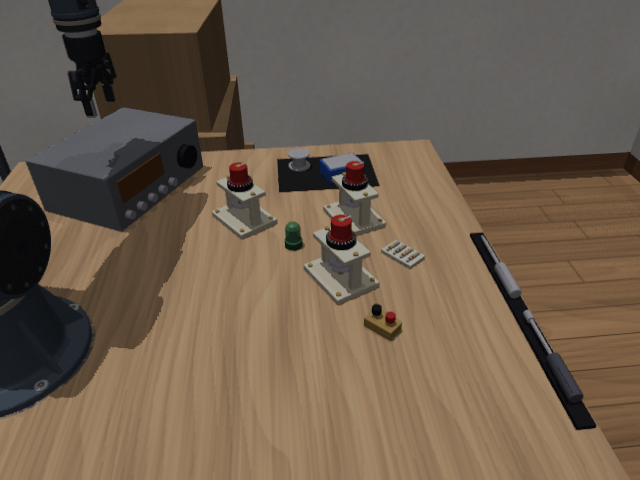

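The top view shows three look-alike capacitors with red knobs at about (165,174), (285,204) and (151,321). In the side view they are at (356,173), (341,229) and (239,174). The robot's right is -y, which is toward the right of the top view, so the target is top (285,204) / side (341,229). The valve is at (229,254), the post block at (362,179) and the board at (259,140).

```bash
python3 - <<'E'
from h import *
from scipy.optimize import least_squares
from scipy.ndimage import label
a=np.linspace(0,2*np.pi,60)
cyl=np.vstack([np.c_[.02*np.cos(a),.02*np.sin(a),np.full(60,z)] for z in(.108,.142)])
ims={};cent={}
for c,px in(("top",(285,204)),("side",(341,229))):
    im=robot.camera(c); ims[c]=im; i=im.astype(int)
    m=(i[:,:,0]>90)&(i[:,:,0]>2.2*i[:,:,1])
    m=cv2.morphologyEx(m.astype(np.uint8),cv2.MORPH_CLOSE,np.ones((5,5)))
    l,_=label(m); k=l[px[1],px[0]]; r,q=np.where(l==k)
    cent[c]=(q.min()-.5,q.max()+.5,r.min()-.5,r.max()+.5,q.mean(),r.mean()); print(c,len(q),cent[c])
def pred(c,p):
    K,d,r,t=cal(c); P=cv2.projectPoints(cyl+[p[0],p[1],0],r,t,K,d)[0][:,0]
    hull=cv2.convexHull((P*64).astype(np.float32)); M=cv2.moments(hull)
    return np.array([P[:,0].min(),P[:,0].max(),P[:,1].min(),P[:,1].max(),M["m10"]/M["m00"]/64,M["m01"]/M["m00"]/64])
for cs in(["top"],["side"],["top","side"]):
    s=least_squares(lambda p:np.hstack([pred(c,p)-cent[c] for c in cs]),[.606,.135],diff_step=1e-4); print(cs,s.x,np.round(s.fun,1))
im=ims["top"][150:260,230:390]; im2=ims["side"][190:300,280:440]
cv2.imwrite("pics/crop.png",cv2.resize(np.vstack([im,im2]),None,fx=2.7,fy=2.7,interpolation=cv2.INTER_CUBIC)[:,:,::-1])
E
```

```text
top 305895 (np.float64(-0.5), np.float64(639.5), np.float64(-0.5), np.float64(479.5), np.float64(319.9634351656614), np.float64(239.54878961735236))
side 306731 (np.float64(-0.5), np.float64(639.5), np.float64(-0.5), np.float64(479.5), np.float64(319.493471478266), np.float64(239.55133651310106))
['top'] [0.5428268  0.07718141] [ 3.084e+02 -3.080e+02  2.255e+02 -2.306e+02 -3.000e-01 -2.700e+00]
['side'] [0.55359405 0.06652154] [ 306.4 -310.7  237.8 -213.2   -2.    12.2]
['top', 'side'] [0.54821128 0.07434466] [ 310.  -306.4  222.3 -233.7    1.3   -5.8  303.  -314.1  235.5 -215.8
   -5.4    9.7]
```

View pics/crop.png

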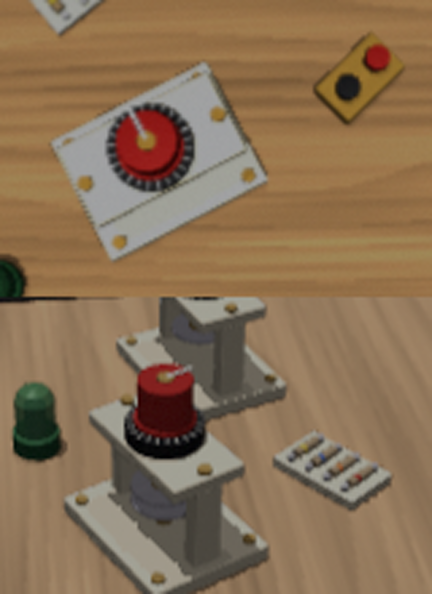

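The crop confirms the target: a red knob with a white pointer, a black click ring and an ivory bridge, with the discs visible underneath. My mask seed landed on the gold centre, so I'll fix that.

```bash
python3 - <<'E'
from h import *
from scipy.optimize import least_squares
from scipy.ndimage import label,binary_fill_holes
a=np.linspace(0,2*np.pi,60)
cyl=np.vstack([np.c_[.02*np.cos(a),.02*np.sin(a),np.full(60,z)] for z in(.108,.142)])
cent={}
for c,px in(("top",(285,204)),("side",(341,229))):
    i=robot.camera(c).astype(int)
    m=(i[:,:,0]>70)&(i[:,:,0]>2.5*i[:,:,1])
    m=cv2.morphologyEx(m.astype(np.uint8),cv2.MORPH_CLOSE,np.ones((7,7)))
    l,_=label(binary_fill_holes(m)); w=l[px[1]-8:px[1]+9,px[0]-8:px[0]+9]; k=np.bincount(w[w>0]).argmax(); r,q=np.where(l==k)
    cent[c]=np.array([q.min()-.5,q.max()+.5,r.min()-.5,r.max()+.5,q.mean(),r.mean()]); print(c,len(q),cent[c])
def pred(c,p):
    K,d,r,t=cal(c); P=cv2.projectPoints(cyl+[p[0],p[1],0],r,t,K,d)[0][:,0]
    hull=cv2.convexHull((P*64).astype(np.float32)); M=cv2.moments(hull)
    return np.array([P[:,0].min(),P[:,0].max(),P[:,1].min(),P[:,1].max(),M["m10"]/M["m00"]/64,M["m01"]/M["m00"]/64])
for cs in(["top"],["side"],["top","side"]):
    s=least_squares(lambda p:np.hstack([pred(c,p)-cent[c] for c in cs]),[.606,.135],diff_step=1e-4); print(cs,s.x,np.round(s.fun,1))
# bridge direction from gold screws on the bridge (crop px/2.7), z=.092
for u,v in((218,115),(85,183)): print(atz("top",(230+u/2.7,150+v/2.7),.092))
E
```

```text
top 508 [272.5        297.5        190.5        216.5        284.68700787
 203.52362205]
side 191 [330.5        351.5        214.5        226.5        340.36649215
 220.87958115]
['top'] [0.60212354 0.13572401] [ 0.2 -0.4  0.5 -0.4  0.3 -0. ]
['side'] [0.60685346 0.16011378] [-0.2 -0.2 -7.2  7.1  0.4 -0.5]
['top', 'side'] [0.60353537 0.14085267] [-2.8 -3.4 -0.3 -1.2 -2.7 -0.8 -0.8 -0.5 -1.7 13.1 -0.1  5.3]
[0.62510926 0.09116081 0.092     ]
[0.58136649 0.18112398 0.092     ]
```

{"op": "servo_tool", "data": {"increments": [[[-0.92,-0.39,0,0,0,0],[-0.92,-0.39,0,0,0,0],[-0.92,-0.39,0,0,0,0],[-0.92,-0.39,0,0,0,0],[-0.92,-0.39,0,0,0,0],[-0.92,-0.39,0,0,0,0],[-0.92,-0.39,0,0,0,0],[-0.92,-0.39,0,0,0,0],[-0.92,-0.39,0,0,0,0],[-0.92,-0.39,0,0,0,0],[-0.92,-0.39,0,0,0,0],[-0.92,-0.39,0,0,0,0],[-0.92,-0.39,0,0,0,0],[-0.92,-0.39,0,0,0,0],[-0.92,-0.39,0,0,0,0],[-0.92,-0.39,0,0,0,0],[-0.92,-0.39,0,0,0,0],[-0.92,-0.39,0,0,0,0],[-0.92,-0.39,0,0,0,0],[-0.92,-0.39,0,0,0,0]]], "fingers": 1, "grip_force": 30}}

```text
t: 2.8
ee_pos: [0.5983, 0.1354, 0.2483]
orientation: [-3.142, 0.0, 2.917]
wrist_force: [1.3, 0.9, -0.1]
finger_gap: 0.0851
grasp_force: 0.0
```

```bash
python3 - <<'E'
from h import *
o=robot.get_obs(); print(o["t"],o["joint_pos"],o["ee_pos"],o["orientation"],o["moment"])
print(proj("side",(.6021,.1357,.13)),proj("side",(.6021,.1357,.142)), robot.mark_of("side","knob_grip"))
E
```

```text
2.8 [ 2.22508818e-01  4.58109401e-01  3.08954508e-01  1.42163844e+00
 -3.24076005e-06  4.47372631e-01] [0.59831712 0.13537135 0.24825064] [-3.14159103e+00  4.10016195e-06  2.91672884e+00] [ 3.54001378e-02 -3.72662406e-05  5.47305307e-03]
[339.85381182 225.56820139] [339.90049026 220.26848843] [{'location': [339.7, 225.8], 'confidence': 0.95}, {'location': [355.7, 170.1], 'confidence': 0.61}, {'location': [236.4, 170.2], 'confidence': 0.59}]
```

{"op": "servo_tool", "data": {"increments": [[[-0.12,0.04,0,0,0,-1],[0,0,0,0,0,-1],[0,0,0,0,0,-1],[0,0,0,0,0,-1],[0,0,0,0,0,-1],[0,0,0,0,0,-1],[0,0,0,0,0,-1],[0,0,0,0,0,-1],[0,0,0,0,0,-1],[0,0,0,0,0,-1],[0,0,0,0,0,-1],[0,0,0,0,0,-1],[0,0,0,0,0,-1],[0,0,0,0,0,-1],[0,0,0,0,0,-1],[0,0,0,0,0,-1],[0,0,0,0,0,-1],[0,0,0,0,0,-1],[0,0,0,0,0,-1],[0,0,0,0,0,-1]]]}}

```text
t: 4.85
ee_pos: [0.6012, 0.1367, 0.2482]
orientation: [3.141, -0.0, -1.617]
wrist_force: [-0.6, -0.1, -0.5]
finger_gap: 0.0853
grasp_force: 0.0
```

{"op": "servo_tool", "data": {"increments": [[[0,0,0.6,0,0,0],[0,0,0.6,0,0,0],[0,0,0.6,0,0,0],[0,0,0.6,0,0,0],[0,0,0.6,0,0,0],[0,0,0.6,0,0,0],[0,0,0.4,0,0,0],[0,0,0,0,0,0],[0,0,0,0,0,0]]]}}

```text
t: 5.75
ee_pos: [0.6013, 0.1366, 0.1288]
orientation: [-3.141, 0.0, -1.621]
wrist_force: [-0.3, -0.5, 0.6]
finger_gap: 0.0856
grasp_force: 0.0
```

```bash
python3 - <<'E'
from h import *
o=robot.get_obs(); print(o["t"],o["joint_pos"],o["ee_pos"],o["orientation"],o["moment"],o["wrist_force"])
E
```

```text
5.75 [ 2.23455818e-01  4.96845726e-01  6.66980899e-02  1.14041107e+00
 -1.33584803e-05 -1.29706595e+00] [0.60131647 0.1366456  0.12880624] [-3.14136027e+00  5.13729194e-05 -1.62107088e+00] [-0.01992119  0.01442728  0.00532248] [-0.27109546 -0.49347821  0.57078438]
```

{"op": "servo_tool", "data": {"increments": [[[0.03,-0.025,0,0,0,0],[0,0,0,0,0,0],[0,0,0,0,0,0],[0,0,0,0,0,0],[0,0,0,0,0,0],[0,0,0,0,0,0],[0,0,0,0,0,0],[0,0,0,0,0,0],[0,0,0,0,0,0],[0,0,0,0,0,0]]], "fingers": -1, "grip_force": 30}}

```text
t: 6.75
ee_pos: [0.6037, 0.1356, 0.1294]
orientation: [-3.138, 0.0, -1.621]
wrist_force: [10.5, -1.1, 2.3]
finger_gap: 0.0391
grasp_force: 33.1
```

```bash
cat > s.py <<'E'
from h import *
M=[];
for _ in range(1): o=robot.get_obs()
print(round(o["t"],2),"yaw",round(o["orientation"][2],4),"turn",round((-1.621-o["orientation"][2]+.5)%(2*np.pi)-.5,4),"mom",np.round(o["moment"],4),"F",np.round(o["wrist_force"],1),"grip",round(float(o["grasp_force"]),1),"gap",round(float(o["finger_gap"]),4),np.round(o["ee_pos"],4),"e6",round(o["effort"][5],4))
E
python3 s.py
```

```text
6.75 yaw -1.6214 turn 0.0004 mom [-0.2853 -1.646  -0.0628] F [10.5 -1.1  2.3] grip 33.1 gap 0.0391 [0.6037 0.1356 0.1294] e6 -0.0268
```

{"op": "servo_tool", "data": {"increments": [[[0,-0.055,0,0,0,0],[0,0,0,0,0,0],[0,0,0,0,0,0]]]}}

```text
t: 7.05
ee_pos: [0.6041, 0.1356, 0.1294]
orientation: [-3.14, 0.0, -1.621]
wrist_force: [-1.3, -0.1, 9.6]
finger_gap: 0.0391
grasp_force: 33.6
```

```bash
python3 s.py
```

```text
7.05 yaw -1.6212 turn 0.0002 mom [-1.934e-01  4.207e-01  2.000e-04] F [-1.3 -0.1  9.6] grip 33.6 gap 0.0391 [0.6041 0.1356 0.1294] e6 -0.0099
```

{"op": "servo_tool", "data": {"increments": [[[0,0,0,0,0,0.5],[0,0,0,0,0,0.5],[0,0,0,0,0,0.5],[0,0,0,0,0,0.5],[0,0,0,0,0,0.5],[0,0,0,0,0,0.5],[0,0,0,0,0,0]]]}}

```text
t: 7.75
ee_pos: [0.6036, 0.1357, 0.1293]
orientation: [-3.141, 0.001, -1.884]
wrist_force: [-5.1, -0.8, 11.1]
finger_gap: 0.0394
grasp_force: 33.8
```

```bash
python3 s.py
```

```text
7.75 yaw -1.8845 turn 0.2635 mom [-0.115   0.993   0.0083] F [-5.1 -0.8 11.1] grip 33.8 gap 0.0394 [0.6036 0.1357 0.1293] e6 0.9422
```

{"op": "servo_tool", "data": {"increments": [[[0,0,0,0,0,0.5],[0,0,0,0,0,0.5],[0,0,0,0,0,0.5],[0,0,0,0,0,0.5],[0,0,0,0,0,0.5],[0,0,0,0,0,0.5],[0,0,0,0,0,0]]]}}

```text
t: 8.45
ee_pos: [0.6032, 0.1359, 0.1293]
orientation: [3.141, 0.001, -2.146]
wrist_force: [-7.6, 1.4, 12.9]
finger_gap: 0.0389
grasp_force: 34.0
```

```bash
python3 s.py
```

```text
8.45 yaw -2.146 turn 0.525 mom [ 0.2454  1.6472 -0.0193] F [-7.6  1.4 12.9] grip 34.0 gap 0.0389 [0.6032 0.1359 0.1293] e6 0.9563
```

{"op": "servo_tool", "data": {"increments": [[[0.018,0.03,-0.03,0,0,0],[0,0,0,0,0,0.5],[0,0,0,0,0,0.5],[0,0,0,0,0,0]]]}}

```text
t: 8.85
ee_pos: [0.6027, 0.136, 0.1294]
orientation: [-3.142, 0.001, -2.232]
wrist_force: [2.1, 3.0, 0.0]
finger_gap: 0.0393
grasp_force: 32.9
```

```bash
python3 s.py
```

```text
8.85 yaw -2.2325 turn 0.6115 mom [ 0.7202 -0.212  -0.0243] F [2.1 3.  0. ] grip 32.9 gap 0.0393 [0.6027 0.136  0.1294] e6 1.0439
```

{"op": "servo_tool", "data": {"increments": [[[0,0,0,0,0,0.5],[0,0,0,0,0,0.5],[0,0,0,0,0,0]]]}}

```text
t: 9.15
ee_pos: [0.6026, 0.136, 0.1294]
orientation: [3.141, 0.001, -2.319]
wrist_force: [-0.4, 4.7, 1.1]
finger_gap: 0.0386
grasp_force: 33.0
```

```bash
python3 s.py
```

```text
9.15 yaw -2.3185 turn 0.6975 mom [ 1.0151 -0.0452  0.0209] F [-0.4  4.7  1.1] grip 33.0 gap 0.0386 [0.6026 0.136  0.1294] e6 1.0378
```

{"op": "servo_tool", "data": {"increments": [[[0,0,0,0,0,0.5],[0,0,0,0,0,0.5],[0,0,0,0,0,0]]]}}

```text
t: 9.45
ee_pos: [0.6025, 0.1362, 0.1295]
orientation: [3.141, 0.001, -2.405]
wrist_force: [-0.6, 5.3, 2.3]
finger_gap: 0.0395
grasp_force: 33.1
```

```bash
python3 s.py; python3 - <<'E'
from h import *
im=robot.camera("top")[150:250,230:360]; cv2.imwrite("pics/t1.png",cv2.resize(im,None,fx=4,fy=4,interpolation=cv2.INTER_CUBIC)[:,:,::-1])
E
```

```text
9.45 yaw -2.4052 turn 0.7842 mom [ 1.18    0.1268 -0.0638] F [-0.6  5.3  2.3] grip 33.1 gap 0.0395 [0.6025 0.1362 0.1295] e6 0.9421
```

View pics/t1.png

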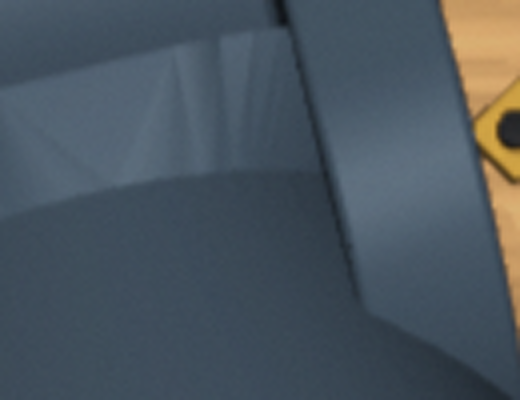

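The arm blocks the top view of the knob. I'll check how noisy the moment reading is while holding still.

```bash
cat > s.py <<'E'
from h import *
import sys
n=int(sys.argv[1]) if len(sys.argv)>1 else 4
M=[];E=[]
for k in range(n):
    if k: robot.camera("side")
    o=robot.get_obs(); M.append(o["moment"]); E.append(o["effort"][5])
M=np.array(M)
print(round(o["t"],2),"turn",round((-1.621-o["orientation"][2]+.5)%(2*np.pi)-.5,4),"mz",M[:,2].mean().round(4),np.round(M[:,2],3),"e6",np.round(np.mean(E),3),np.round(E,3),"F",np.round(o["wrist_force"],1),np.round(o["ee_pos"],4))
E
python3 s.py 6
```

```text
9.75 turn 0.7826 mz -0.0178 [-0.044  0.029  0.015 -0.058 -0.016 -0.034] e6 0.08 [ 0.361  0.098  0.022  0.003 -0.001 -0.002] F [0.2 6.3 2.7] [0.6025 0.1361 0.1294]
```

{"op": "servo_tool", "data": {"increments": [[[0,0,0,0,0,0.5],[0,0,0,0,0,0]]]}}

```text
t: 9.95
ee_pos: [0.6025, 0.1362, 0.1294]
orientation: [3.141, 0.001, -2.449]
wrist_force: [-1.3, 6.8, 1.6]
finger_gap: 0.0393
grasp_force: 33.1
```

```bash
python3 s.py 4
```

```text
10.1 turn 0.8263 mz 0.006 [-0.053  0.069  0.01  -0.002] e6 0.327 [0.844 0.342 0.097 0.025] F [-0.8  6.4  1.6] [0.6024 0.1362 0.1294]
```

{"op": "servo_tool", "data": {"increments": [[[0,0,0,0,0,0.5],[0,0,0,0,0,0]]]}}

```text
t: 10.3
ee_pos: [0.6024, 0.1363, 0.1294]
orientation: [3.141, 0.001, -2.492]
wrist_force: [-1.1, 6.5, 2.8]
finger_gap: 0.0388
grasp_force: 33.1
```

```bash
python3 s.py 4
```

```text
10.45 turn 0.8698 mz -0.0362 [-0.027 -0.057 -0.043 -0.018] e6 0.318 [0.836 0.333 0.088 0.017] F [-1.3  6.   2. ] [0.6024 0.1362 0.1294]
```

{"op": "servo_tool", "data": {"increments": [[[0,0,0,0,0,0.5],[0,0,0,0,0,0]]]}}

```text
t: 10.65
ee_pos: [0.6024, 0.1363, 0.1294]
orientation: [3.141, 0.001, -2.536]
wrist_force: [-0.0, 6.7, 2.8]
finger_gap: 0.0395
grasp_force: 33.1
```

```bash
python3 s.py 4
```

```text
10.8 turn 0.9134 mz -0.0134 [-0.038  0.01   0.039 -0.064] e6 0.306 [0.823 0.32  0.076 0.004] F [-1.7  6.8  1.3] [0.6024 0.1363 0.1294]
```

{"op": "servo_tool", "data": {"increments": [[[-0.02,0.03,0,0,0,0.5],[0,0,0,0,0,0.5],[0,0,0,0,0,0.5],[0,0,0,0,0,0],[0,0,0,0,0,0],[0,0,0,0,0,0],[0,0,0,0,0,0]]]}}

```text
t: 11.5
ee_pos: [0.6023, 0.1368, 0.1294]
orientation: [3.141, -0.0, -2.665]
wrist_force: [-2.3, 2.6, 5.9]
finger_gap: 0.0391
grasp_force: 33.3
```

```bash
python3 s.py 1
```

```text
11.5 turn 1.0444 mz 0.0348 [0.035] e6 -0.011 [-0.011] F [-2.3  2.6  5.9] [0.6023 0.1368 0.1294]
```

{"op": "servo_tool", "data": {"increments": [[[0,0,0,0,0,0.5],[0,0,0,0,0,0],[0,0,0,0,0,0],[0,0,0,0,0,0]]]}}

```text
t: 11.9
ee_pos: [0.6022, 0.1369, 0.1294]
orientation: [3.141, -0.0, -2.709]
wrist_force: [-4.2, 3.7, 6.1]
finger_gap: 0.0391
grasp_force: 33.4
```

```bash
python3 s.py 1
```

```text
11.9 turn 1.0879 mz 0.0247 [0.025] e6 0.008 [0.008] F [-4.2  3.7  6.1] [0.6022 0.1369 0.1294]
```

{"op": "servo_tool", "data": {"increments": [[[0,0,0,0,0,0.5],[0,0,0,0,0,0],[0,0,0,0,0,0],[0,0,0,0,0,0]]]}}

```text
t: 12.3
ee_pos: [0.6022, 0.1369, 0.1294]
orientation: [3.141, -0.0, -2.753]
wrist_force: [-4.5, 2.9, 5.7]
finger_gap: 0.0392
grasp_force: 33.4
```

```bash
python3 s.py 1
```

```text
12.3 turn 1.1315 mz -0.0364 [-0.036] e6 -0.007 [-0.007] F [-4.5  2.9  5.7] [0.6022 0.1369 0.1294]
```

{"op": "servo_tool", "data": {"increments": [[[0,0,0,0,0,0.5],[0,0,0,0,0,0],[0,0,0,0,0,0],[0,0,0,0,0,0]]]}}

```text
t: 12.7
ee_pos: [0.6022, 0.137, 0.1294]
orientation: [3.141, -0.0, -2.796]
wrist_force: [-4.2, 4.2, 5.9]
finger_gap: 0.039
grasp_force: 33.4
```

```bash
python3 s.py 1
```

```text
12.7 turn 1.1751 mz -0.0057 [-0.006] e6 -0.003 [-0.003] F [-4.2  4.2  5.9] [0.6022 0.137  0.1294]
```

{"op": "servo_tool", "data": {"increments": [[[0,0,0,0,0,0.5],[0,0,0,0,0,0],[0,0,0,0,0,0],[0,0,0,0,0,0]]]}}

```text
t: 13.1
ee_pos: [0.6022, 0.137, 0.1294]
orientation: [3.141, -0.0, -2.84]
wrist_force: [-5.5, 4.1, 6.1]
finger_gap: 0.0392
grasp_force: 33.4
```

```bash
python3 s.py 1
```

```text
13.1 turn 1.2188 mz -0.018 [-0.018] e6 -0.019 [-0.019] F [-5.5  4.1  6.1] [0.6022 0.137  0.1294]
```

{"op": "servo_tool", "data": {"increments": [[[0,0,0,0,0,0.5],[0,0,0,0,0,0],[0,0,0,0,0,0],[0,0,0,0,0,0]]]}}

```text
t: 13.5
ee_pos: [0.6021, 0.1371, 0.1294]
orientation: [3.141, -0.0, -2.883]
wrist_force: [-4.3, 5.5, 6.7]
finger_gap: 0.0392
grasp_force: 33.4
```

```bash
python3 s.py 1
```

```text
13.5 turn 1.2623 mz -0.0253 [-0.025] e6 -0.007 [-0.007] F [-4.3  5.5  6.7] [0.6021 0.1371 0.1294]
```

{"op": "servo_tool", "data": {"increments": [[[0,0,0,0,0,0.5],[0,0,0,0,0,0],[0,0,0,0,0,0],[0,0,0,0,0,0]]]}}

```text
t: 13.9
ee_pos: [0.6021, 0.1372, 0.1294]
orientation: [3.141, -0.0, -2.927]
wrist_force: [-5.5, 5.5, 6.8]
finger_gap: 0.0387
grasp_force: 33.4
```

```bash
python3 s.py 1
```

```text
13.9 turn 1.3058 mz -0.0635 [-0.064] e6 0.011 [0.011] F [-5.5  5.5  6.8] [0.6021 0.1372 0.1294]
```

{"op": "servo_tool", "data": {"increments": [[[0,0,0,0,0,0.5],[0,0,0,0,0,0],[0,0,0,0,0,0],[0,0,0,0,0,0]]]}}

```text
t: 14.3
ee_pos: [0.6021, 0.1373, 0.1294]
orientation: [3.14, -0.0, -2.97]
wrist_force: [-4.9, 6.2, 5.1]
finger_gap: 0.0391
grasp_force: 33.4
```

```bash
python3 s.py 1
```

```text
14.3 turn 1.3494 mz 0.0199 [0.02] e6 0.011 [0.011] F [-4.9  6.2  5.1] [0.6021 0.1373 0.1294]
```

{"op": "servo_tool", "data": {"increments": [[[0,0,0,0,0,0.5],[0,0,0,0,0,0],[0,0,0,0,0,0],[0,0,0,0,0,0]]]}}

```text
t: 14.7
ee_pos: [0.6021, 0.1373, 0.1294]
orientation: [3.14, -0.0, -3.014]
wrist_force: [-4.1, 6.9, 6.0]
finger_gap: 0.0389
grasp_force: 33.4
```

```bash
python3 s.py 1
```

```text
14.7 turn 1.393 mz -0.003 [-0.003] e6 0.018 [0.018] F [-4.1  6.9  6. ] [0.6021 0.1373 0.1294]
```

{"op": "servo_tool", "data": {"increments": [[[0.016,0.035,0,0,0,0.5],[0,0,0,0,0,0],[0,0,0,0,0,0],[0,0,0,0,0,0]]]}}

```text
t: 15.1
ee_pos: [0.602, 0.1376, 0.1294]
orientation: [3.142, 0.0, -3.059]
wrist_force: [-0.8, 0.7, 5.4]
finger_gap: 0.039
grasp_force: 33.4
```

```bash
python3 s.py 1
```

```text
15.1 turn 1.4376 mz 0.0606 [0.061] e6 0.072 [0.072] F [-0.8  0.7  5.4] [0.602  0.1376 0.1294]
```

```bash
python3 s.py 6
```

```text
15.35 turn 1.4376 mz 0.0857 [0.061 0.087 0.058 0.095 0.079 0.135] e6 0.08 [0.072 0.079 0.081 0.082 0.082 0.082] F [-2.1  1.4  6.9] [0.602  0.1376 0.1294]
```

Both signals agree at about 0.08 N m, and this looks like the touch. A small 0.5° step should show the steep rise if it is.

{"op": "servo_tool", "data": {"increments": [[[0,0,0,0,0,0.1],[0,0,0,0,0,0],[0,0,0,0,0,0],[0,0,0,0,0,0]]]}}

```text
t: 15.75
ee_pos: [0.602, 0.1376, 0.1294]
orientation: [3.142, 0.0, -3.067]
wrist_force: [-0.8, 1.6, 5.9]
finger_gap: 0.039
grasp_force: 33.4
```

```bash
python3 s.py 5
```

```text
15.95 turn 1.4463 mz 0.0636 [0.1   0.054 0.058 0.07  0.036] e6 0.087 [0.088 0.087 0.087 0.087 0.087] F [-2.3  1.2  5.3] [0.602  0.1377 0.1294]
```

{"op": "servo_tool", "data": {"increments": [[[0,0,0,0,0,0.2],[0,0,0,0,0,0],[0,0,0,0,0,0],[0,0,0,0,0,0]]]}}

```text
t: 16.35
ee_pos: [0.602, 0.1377, 0.1294]
orientation: [3.141, 0.0, -3.085]
wrist_force: [-0.6, 0.8, 5.7]
finger_gap: 0.0392
grasp_force: 33.4
```

```bash
python3 s.py 4
```

```text
16.5 turn 1.4637 mz 0.1032 [0.179 0.104 0.068 0.062] e6 0.102 [0.104 0.102 0.102 0.102] F [-1.1  1.3  5.8] [0.602  0.1377 0.1294]
```

The touch is confirmed: torque is about 0.10 N m, roughly 15 N, with onset near 1.40 rad. I'll back off to the notch at 0.524 rad, which should leave a gap of about 5.3 mm.

{"op": "servo_tool", "data": {"increments": [[[0,0,0,0,0,-0.7],[0,0,0,0,0,-0.7],[0,0,0,0,0,-0.7],[0,0,0,0,0,-0.7],[0,0,0,0,0,-0.7],[0,0,0,0,0,-0.7],[0,0,0,0,0,-0.7],[0,0,0,0,0,-0.7],[0,0,0,0,0,-0.7],[0,0,0,0,0,-0.7],[0,0,0,0,0,-0.7],[0,0,0,0,0,-0.7],[0,0,0,0,0,-0.7],[0,0,0,0,0,-0.7],[0,0,0,0,0,-0.7],[0,0,0,0,0,-0.27],[0,0,0,0,0,0],[0,0,0,0,0,0],[0,0,0,0,0,0],[0,0,0,0,0,0]]]}}

```text
t: 18.5
ee_pos: [0.6028, 0.1362, 0.1294]
orientation: [-3.139, -0.001, -2.146]
wrist_force: [5.0, -9.3, 3.6]
finger_gap: 0.0389
grasp_force: 33.3
```

```bash
python3 s.py 3
```

```text
18.6 turn 0.5251 mz -0.0435 [-0.041 -0.022 -0.068] e6 -0.032 [-0.032 -0.031 -0.032] F [ 4.5 -9.   3.6] [0.6027 0.1363 0.1294]
```

{"op": "servo_tool", "data": {"increments": [[[0.03,-0.05,0,0,0,0],[0,0,0,0,0,0],[0,0,0,0,0,0]]]}}

```text
t: 18.9
ee_pos: [0.6029, 0.136, 0.1294]
orientation: [-3.141, 0.0, -2.146]
wrist_force: [0.0, 0.5, 4.9]
finger_gap: 0.0388
grasp_force: 33.3
```

{"op": "servo_tool", "data": {"increments": [[[0,0,0,0,0,0],[0,0,0,0,0,0],[0,0,0,0,0,0],[0,0,0,0,0,0],[0,0,0,0,0,0],[0,0,0,0,0,0],[0,0,0,0,0,0],[0,0,0,0,0,0],[0,0,-0.5,0,0,0],[0,0,-0.7,0,0,0],[0,0,-0.7,0,0,0],[0,0,-0.7,0,0,0],[0,0,-0.7,0,0,0],[0,0,-0.5,0,0,0],[0,0,0,0,0,0]]], "fingers": 1}}

```text
t: 20.4
ee_pos: [0.6035, 0.1363, 0.2452]
orientation: [-3.139, 0.002, -2.147]
wrist_force: [0.7, 0.5, -0.1]
finger_gap: 0.0853
grasp_force: 0.0
```

{"op": "servo_tool", "data": {"increments": [[[0.4,0.7,0,0,0,0],[0.4,0.7,0,0,0,0],[0.4,0.7,0,0,0,0],[0.4,0.7,0,0,0,0],[0.4,0.7,0,0,0,0],[0.4,0.7,0,0,0,0],[0.4,0.7,0,0,0,0],[0.4,0.7,0,0,0,0],[0,0,0,0,0,0],[0,0,0,0,0,0]]]}}

```text
t: 21.4
ee_pos: [0.4093, 0.1472, 0.2429]
orientation: [-3.141, 0.0, -2.147]
wrist_force: [-0.2, -0.3, -0.0]
finger_gap: 0.0856
grasp_force: 0.0
```

```bash
python3 - <<'E'
from h import *
A=robot.camera("top")[170:240,240:330]; B=robot.camera("side")[195:295,290:400]
f=lambda i:cv2.resize(i,(480,380),interpolation=cv2.INTER_CUBIC)
f2=lambda i:cv2.resize(i,(300,380),interpolation=cv2.INTER_CUBIC)
cv2.imwrite("pics/end.png",np.hstack([f(A),f2(B[:,:80])])[:,:,::-1])
for c in("top","side"):
    for n in("valve","post_block","resistor_board"):
        for m in robot.mark_of(c,n): print(c,n,m["location"],m["confidence"])
s=[m["location"] for m in robot.mark_of("side","screw")];t=[m["location"] for m in robot.mark_of("side","stem")]; print(s,t)
print(robot.get_obs()["ee_pos"],robot.get_obs()["t"])
E
```

```text
top valve [227.2, 253.6] 0.9
top post_block [360.6, 181.1] 0.91
top resistor_board [260.9, 143.0] 0.86
side valve [292.5, 243.4] 0.89
side resistor_board [402.3, 253.6] 0.8
[[242.7, 186.0], [340.2, 245.5], [354.4, 185.9]] [[341.8, 270.2]]
[0.40959238 0.14718106 0.24310705] 21.9
```

View pics/end.png

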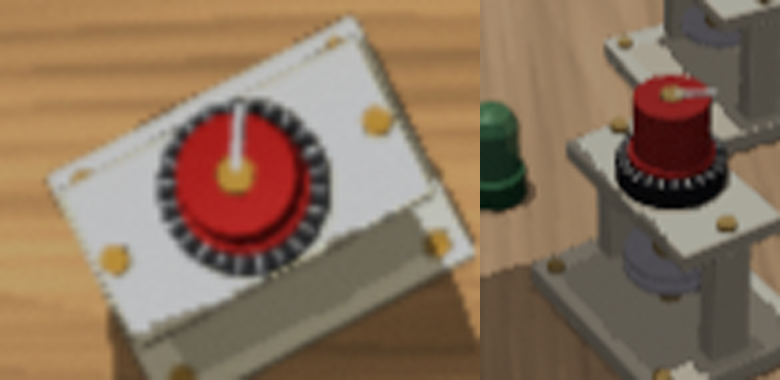

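The end crop shows the pointer at about +4° from image-up, against -26° at the start. That is a turn of about 30°, or 0.52 rad, exactly notch 2, so the grip didn't slip. The valve and resistor board (and the post block, from the top view) are still where they were.

```bash
python3 -c "
from rig import robot
print(robot.sign_off())"
```

```text
the job is handed in; nothing more can be done
None
```

I turned the right-hand knob until the discs touched lightly (about 15 N by torque), backed it off to an estimated 5.3 mm gap (about 3.4 clicks from the touch, within the 4.4–7.4 mm window), let go and handed the job in; sign-off gave no verdict.

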